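# Clamp a bearing housing in the bench quick clamp

## Robot

A 6-joint arm with a two-finger parallel gripper is mounted at the origin on the work surface. World frame = base frame: x ahead of the robot, y to its left, z up, the work surface at z = 0. Lengths are in m, angles in rad, forces in N, time in s.
With the tool pointing down it reaches from about 0.35 to 0.775 m from the base axis. Payload 7.3 kg.
Tool frame: the origin (TCP) lies at the very end of the fingers, on their centre line; the grasp point (between the pads) lies 19 mm behind it (pinch_z is the distance from the TCP to the grasp point, in m); z points along the fingers, y is the line along which they close (so a half turn about z gives the same grasp; the last joint's range is limited). The gripper opens to 92 mm and grips with 3 to 60 N. Pads are 19 mm wide; open, the fingers measure 130 mm over their backs; the gripper's body (75 mm by 190 mm) begins 47 mm behind the grasp point.
Start: joints at [-1.461, 0.342, 1.524, -0, 1.275, -0.146], TCP at [0.133, -0.508, 0.227] pointing down, gripper open.
Joint ranges: [-2.53, 2.53], [-0.77, 2.02], [0.04, 2.7], [-1, 4.14], [0.28, 2.66], [-3.11, 3.11]. Speed limits (rad/s): [2.57, 2.57, 3.14, 3.14, 3.14, 3.14].

## Interface

Orientations are given as [roll, pitch, yaw] about the fixed x, y, z axes, in that order (R = Rz(yaw) Ry(pitch) Rx(roll)).
In Python, from cell import * gives the robot as it stands.
- The arm moves only by the tool arm_command, never from a script. Its arguments are lists of equal length, an entry for each row: "fingers": the gripper command: -1 is fully open, 1 is shut, values between are in proportion; "travel": the shift along the tool's x, y, z in m, a list of three; "dr": the turn, a rotation vector about the tool's x, y, z in degrees, a list of three. In form: {"fingers": [fingers, ...], "travel": [[x, y, z], ...], "dr": [[wx, wy, wz], ...]}. A call has 1 to 8 rows; each row is the pose to reach, as a shift and turn from the pose commanded when the call began, along the tool's axes at that moment; what a row does not reach only later rows make up. A row lasts 1/12 s, in which the tool goes at most 41.7 mm and 7.16 degrees, less where a joint would pass 70% of its speed; a pose out of reach is approached as far as the arm can. A call with a gripper value outside its range is refused whole. The fingers move at their own pace and stop on an object; "squeeze" is the grip in N (left out, the last holds). Time passes only in rows, so rows that repeat a pose let the fingers close. It gives the time, the measured TCP pose, the force, the opening and the grip force at its end, in the units of the state.
- observe(): the state, without advancing time (a new reading comes with each control period).
- read_camera(name): name is "side" or "top"; returns a dict with "color" (400x640x3 uint8, blue, green, red), "z_map" (400x640 float32, m along the optical axis (not along the pixel's ray), 0 where there is no reading), "fx", "fy", "cx", "cy" (pixels), "k1" (the pictures are not rectified: a ray, as slopes to the right and down, at radius r is drawn at 1 + k1 r^2 times it, then the intrinsics apply), "R" (3x3) and "t" (3): a world point X has camera coordinates R X + t. Camera axes: x right, y down, z forward; pixel columns grow to the right and rows downward; lengths in m; the calibration is good to about 2 mm. A picture is of the moment at which its call begins.
- hand_in(): hands the job in; it is judged then, once.
The state is a dict: "time": time; "qpos": joint angles; "qvel": joint speeds; "joint_efforts": joint torques, N m; "tool_pos": TCP position; "tool_rot": TCP orientation; "contact_force": force on the tool from outside, world axes, zero at the start; "torque": the same for the moment, N m; "opening": finger opening in m; "grip_force": force on a finger pad.
Only numpy, scipy, OpenCV 4.12 (cv2) and the standard library are available. Lean on these libraries where they do the work, as an engineer would, in place of code of your own. Each camera call takes 0.05 s, during which the arm holds its last target. There are 200 camera calls.

## Task

Stand the aluminium bearing housing upright on the clamp's bed between its two jaws and let go of it, then squeeze and release the clamp's trigger again and again until the sliding jaw grips the housing firmly against the fixed jaw. Work the jaw only by the trigger, squeeze gently on the last stroke and stop as soon as the trigger turns clearly stiffer, so that the thin-walled housing is not crushed. Leave the trigger let go and the other things on the bench where they are.

Things in the scene. Friction and masses are not known exactly. Their poses are not given: they have to be found in the camera images.
- clamp: Black and orange one-hand quick clamp bolted flat to the bench; origin on the bench. Own axes, mm: steel bed x -50..105, y -60..125, top z 10; bar along y at x -8..5, z 23..53; mechanism x -28..52, y -32..24, top z 64; fixed jaw along x with orange face at y 30 (x 35..95, z 14..56) looking to +y at the sliding jaw; fixed grip handle along -x; trigger beside it on its +y side.
- jaw: Steel bar with the sliding jaw (black, x -12..95, 20 thick, z 12..58); slides along the clamp's y, closing to -y towards the fixed jaw. About 12 N of friction, which keeps the grip when the trigger is let go. Not to be pushed by the robot itself. The jaw faces stand 85 mm apart when its origin lies on the clamp's origin, 85 - d when it has moved d mm to -y.
- pad: Orange sprung pressure pad on the sliding jaw, 60 x 6 x 42 mm, which meets the part; stiff spring, 20 N per mm, up to 8 mm. Its origin coincides with that of jaw while the spring is relaxed; its face is at pad_face.
- pad_face (a point): Centre of the pad's face (looks to the clamp's -y, towards the fixed jaw), 35 mm above the bench.
- bed_mid (a point): Point on the top of the bed plate (10 mm above the bench), midway along the jaws' length in x (clamp x = 65 mm), 31 mm in +y from the fixed jaw's face. Axes as the clamp's.
- trigger (a joint): Orange trigger, rad: 0 let go (sprung back), 0.23 hard end stop. Pin at clamp x 40, y 10 mm; swings to -y. A stroke has up to 10 mm free play at the fingers, then draws the jaw; 5 to 12 mm a full stroke. Going back it slips, the jaw stays. Force 120 mm from the pin: 3 N in free play, 9 to 10 N jaw travelling, 12 N at 5 N of jaw grip, 14.5 N at 10 N (firm), past 17 N crushing (22 N).
- trigger_grip (a point): Middle of the trigger's finger piece, an upright bar 58 mm long (along clamp x), 12 thick (y), 32 high, centre 38 above the bench, 120 mm in -x from the pin. Let go, its +y face is about 58 mm from the -y face of the fixed grip; it travels 28 mm to -y, moving the jaw 0.5 mm per mm. The stop at the end of a stroke feels hard too: read the angle, let go, squeeze again.
- fixed_grip (a point): Middle of the fixed grip handle: clamp x -128..-25, 16 mm thick along y (clamp y -25..-9), 32 mm high (z 22..54), on a small foot at x -124..-100. Axes as the clamp's.
- housing: The aluminium bearing housing (same loose block as housing_mid); origin at the centre of its underside.
- housing_mid (a point): Centre (half-way up) of the aluminium bearing housing, a block 40 mm along its x, 52 mm along its y, 46 mm high, with a brass-lined dark bore on top, about 0.45 kg. It stands upright on the bench at the start. In the clamp its 52 mm length lies along the clamp's y, between the jaws (either way round).
- bearing: Bystander: steel bearing ring, 48 mm diameter, 16 mm high, on the bench. Leave alone.
- grease_jar: Bystander: white jar with a red cap, 44 mm diameter, 55 mm high. Leave alone.
- screwdriver: Bystander: screwdriver with a yellow handle, lying on the bench beyond the clamp's left. Leave alone.
Not all that is in view belongs to the job. Several things look just like the housing: the one meant starts farthest to the robot's left.

How it is judged:
By the outcome, as a careful person would: the job done as asked, in the order asked, and still so for the second after the job is handed in, with the robot touching nothing.
It also fails if it takes over 67 s, if anything falls off the work surface, if the arm or the gripper's body presses on something with over 40 N, if the wrist force passes 120 N, or if a joint passes its speed limit or range.

## Working session

There is one attempt and no reset: what is moved stays moved. The work goes in short steps, Python scripts to look and compute and a tool call to move; the robot and the scene stay as the last step left them, time stands still between calls to the robot, and variables do not carry over. Pictures are saved under pics/ and viewed, at most 10 in all, crops included, and the job is handed in when it is done.

Besides the shell and the picture viewer there is one more tool, called after "Emit:" as name(argument=value, ...) on one line, values as JSON. arm_command: Moves the arm, as the interface text tells. Its arguments: {"type":"object","properties":{"fingers":{"type":"array","items":{"type":"number"}},"travel":{"type":"array","items":{"type":"array","items":{"type":"number"}}},"dr":{"type":"array","items":{"type":"array","items":{"type":"number"}}},"squeeze":{"type":"number"}},"required":["fingers","travel","dr"]}

```bash
mkdir -p pics
cat > h.py <<'E'
from cell import *
import numpy as np, cv2
def save(n,img): cv2.imwrite(f"pics/{n}.png",img)
def ray(c,u,v):
    x,y=(u-c["cx"])/c["fx"],(v-c["cy"])/c["fy"]; a,b=x,y
    for _ in range(20):
        s=1+c["k1"]*(a*a+b*b); a,b=x/s,y/s
    return np.array([a,b,1.0])
def onplane(c,u,v,z):
    R,t=np.array(c["R"]),np.array(c["t"]); o=-R.T@t; d=R.T@ray(c,u,v)
    return o+d*(z-o[2])/d[2]
def cloud(c):
    # world points for all pixels
    z=c["z_map"]; h,w=z.shape; u,v=np.meshgrid(np.arange(w),np.arange(h))
    x=(u-c["cx"])/c["fx"]; y=(v-c["cy"])/c["fy"]; a,b=x.copy(),y.copy()
    for _ in range(20):
        s=1+c["k1"]*(a*a+b*b); a,b=x/s,y/s
    P=np.stack([a*z,b*z,z],-1)-np.array(c["t"]); P=P@np.array(c["R"]); P[z==0]=np.nan
    return P
E
python3 - <<'E'
from h import *
s=observe(); print(s)
for n in("top","side"):
    c=read_camera(n); save(n+"0",c["color"]); print(n,c["fx"],c["k1"],-np.array(c["R"]).T@c["t"])
    np.save(n+"0.npy",c,allow_pickle=True)
E
```

```text
{'time': 0.0, 'qpos': array([-1.46100119e+00,  3.42703264e-01,  1.52500366e+00,  2.85610888e-06,
        1.27540008e+00, -1.46001554e-01]), 'qvel': array([-0.00025641, -0.00010092, -0.00046459, -0.00061013,  0.0009237 ,
       -0.00068935]), 'joint_efforts': array([-7.76026391e-04, -4.31246281e+01, -2.44222373e+01,  7.17707165e-02,
        5.58627828e-02, -9.20887464e-05]), 'tool_pos': array([ 0.13281064, -0.50750835,  0.22605972]), 'tool_rot': array([-3.14009481e+00, -2.23015803e-04,  2.55795687e-01]), 'contact_force': array([-0.38767441, -0.57891305,  0.91883326]), 'torque': array([ 0.0123955 ,  0.04456602, -0.04037996]), 'grip_force': 0.0, 'opening': 0.09177127947735607}
top 392.7964972589456 -0.0343794257359251 [ 0.36837126 -0.08946548  1.03164521]
side 435.94661676887495 -0.08016085883851119 [0.1082742  0.83185073 0.90704117]
```

View pics/top0.png

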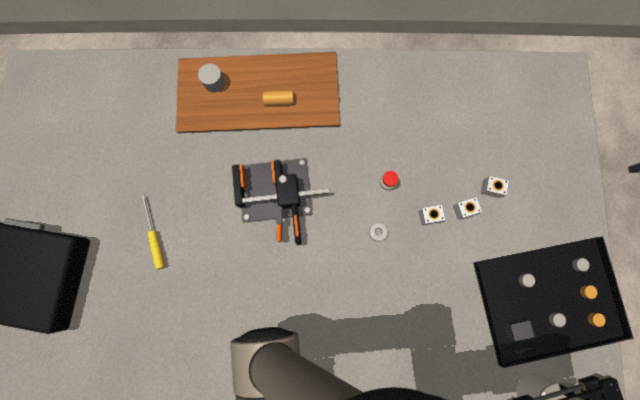

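View pics/side0.png

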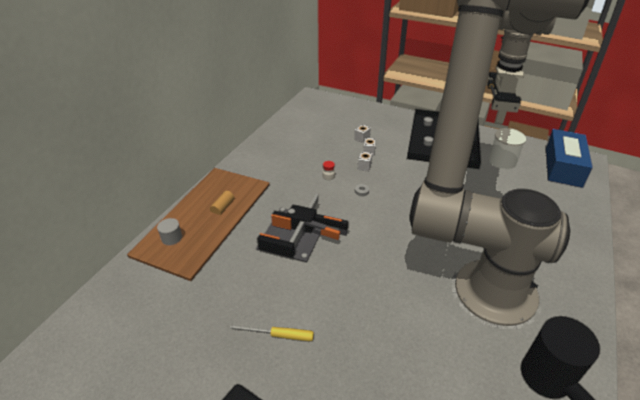

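The scene: three look-alike housings, at top pixels (433,214), (470,207) and (498,185). The target is the leftmost, (433,214). The clamp is near (280,200), with its handle and trigger pointing towards the robot.

Run:
```python
from h import *
c=np.load("top0.npy",allow_pickle=True).item(); P=cloud(c)
im=c["color"]
a=cv2.resize(im[145:260,220:345],None,fx=4.4,fy=4.4,interpolation=cv2.INTER_CUBIC)
b=cv2.resize(im[170:240,410:520],None,fx=5,fy=5,interpolation=cv2.INTER_CUBIC)
W=max(a.shape[1],b.shape[1]); 
save("crop0",cv2.resize(np.vstack([a[:, :550],cv2.resize(b,(550,350))[:, :a[:, :550].shape[1]]])[:], None,fx=0.69,fy=0.69))
# housing: high points
for (u,v) in((433,214),(470,207),(498,185)):
    Q=P[v-18:v+18,u-18:u+18]; g=im[v-18:v+18,u-18:u+18].min(-1)
    m=(Q[...,2]>0.035)
    m=m.astype(np.uint8); 
    cs,_=cv2.findContours(m,cv2.RETR_EXTERNAL,cv2.CHAIN_APPROX_NONE)
    k=max(cs,key=cv2.contourArea)[:,0]+[u-18,v-18]
    w=np.array([onplane(c,x,y,0.046)[:2] for x,y in k])
    print(u,v,"z",np.nanmedian(Q[...,2][m>0]),cv2.minAreaRect((w*1000).astype(np.float32)))
hsv=cv2.cvtColor(im,cv2.COLOR_BGR2HSV)
o=((hsv[...,0]>3)&(hsv[...,0]<18)&(hsv[...,1]>150)&(hsv[...,2]>120)).astype(np.uint8); o[:150]=0;o[260:]=0;o[:,:220]=0;o[:,345:]=0
n,l,st,ce=cv2.connectedComponentsWithStats(o)
for i in range(1,n):
    if st[i,4]<8: continue
    z=np.nanmedian(P[...,2][l==i]); ys,xs=np.where(l==i)
    w=np.array([onplane(c,x,y,0.056)[:2] for x,y in zip(xs,ys)])*1000
    print("orange",st[i],ce[i],z,cv2.minAreaRect(w.astype(np.float32)))
# bed/bar: silver bar z ~53
Q=P[150:260,220:345]
for lo,hi in((0.045,0.056),(0.056,0.075),(0.006,0.016)):
    m=((Q[...,2]>lo)&(Q[...,2]<hi)); w=(Q[m][:,:2]*1000).astype(np.float32)
    print(lo,m.sum(),cv2.minAreaRect(w),w.min(0),w.max(0))
Pz=P[195:245,160:520]; print("bench z",np.nanmedian(Pz[...,2]))
```

```text
433 214 z 0.04667763097203774 ((512.6920166015625, -364.1114807128906), (40.11296081542969, 54.894264221191406), 9.928210258483887)
470 207 z 0.04648945045308189 ((530.7689819335938, -457.60321044921875), (40.025875091552734, 56.594017028808594), 18.608230590820312)
498 185 z 0.04595375868853963 ((585.2129516601562, -531.75830078125), (56.26341247558594, 43.9732666015625), 77.2081298828125)
orange [271 161   5  22  50] [272.96 171.12] 0.05712243133139447 ((615.6656494140625, 42.88426208496094), (55.737491607666016, 5.861317157745361), 7.471219539642334)
orange [239 165   5  22  66] [241.01515152 175.6969697 ] 0.05641871506536439 ((604.4324951171875, 124.71812438964844), (56.32182693481445, 7.632981777191162), 7.32968807220459)
orange [294 215   5  21  70] [295.77142857 225.34285714] 0.05465006178485424 ((478.6246032714844, -18.47856903076172), (51.03264617919922, 8.172720909118652), 6.978959560394287)
orange [277 224   4  18  68] [278.5 232.5] 0.05436210344501489 ((459.44830322265625, 24.091442108154297), (42.44496536254883, 7.504646301269531), 1.6539491415023804)
0.045 730 ((553.5897216796875, 46.86004638671875), (251.3223419189453, 177.4490509033203), 60.61695861816406) [ 431.7906   -100.899704] [646.91296 148.94383]
0.056 1262 ((558.1223754882812, 47.27095031738281), (247.63897705078125, 169.65399169921875), 58.964500427246094) [438.68823 -95.7432 ] [645.64905 149.02667]
0.006 2369 ((547.3092041015625, 31.47772216796875), (268.0133056640625, 301.61444091796875), 7.785323619842529) [ 401.55554  -125.594826] [673.9184  194.57301]
bench z 0.001389644441367905
```

View pics/crop0.png

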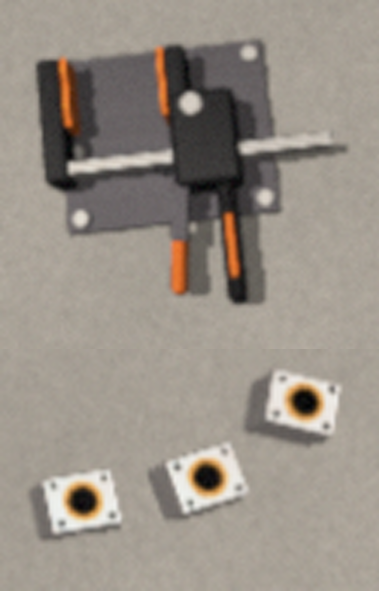

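The crop shows the leftmost housing (crop 82,500) as an upright white block with a dark bore, its long side roughly across. In the clamp, the bed corners are at crop (263,40), (280,208) and (70,235), and the trigger's orange piece is at (180,265), left of the fixed grip.

```bash
cat > pose.py <<'E'
from h import *
from scipy.optimize import least_squares
c=np.load("top0.npy",allow_pickle=True).item(); im=c["color"]
f=lambda u,v,z:onplane(c,220+u/3.036-.3,145+v/3.036-.3,z)[:2]*1000
obs=[(f(263,40,.01),(105,-60)),(f(280,208,.01),(-50,-60)),(f(70,235,.01),(-50,125)),
 (np.array([615.7,42.9]),(65,27)),(np.array([478.6,-18.5]),(None,-17)),(np.array([604.4,124.7]),(65,None))]
def inv(p,w):
    th=p[2];d=np.asarray(w)-p[:2];return np.array([np.cos(th)*d[0]+np.sin(th)*d[1],-np.sin(th)*d[0]+np.cos(th)*d[1]])
def res(p):
    r=[]
    for w,q in obs:
        e=inv(p,w); r+=[100*0 if q[i] is None else e[i]-q[i] for i in(0,1)]
    return r
s=least_squares(res,[550,20,.13],loss="soft_l1"); p=s.x
def fwd(q): return p[:2]+np.array([np.cos(p[2])*q[0]-np.sin(p[2])*q[1],np.sin(p[2])*q[0]+np.cos(p[2])*q[1]])
E
python3 - <<'E'
from pose import *
print(p,np.degrees(p[2]),np.round(res(p),1)); print("pad centre clamp",inv(p,(604.4,124.7)),"trig",inv(p,(459.4,24.1)))
print("bedmid",fwd((65,61)),"trig grip",fwd((-80,27)))
# top faces by depth, in clamp coords
P=cloud(c)[150:260,220:345].reshape(-1,3)*1000
C=np.array([inv(p,w[:2]) for w in P])
def rep(n,m): 
    q=C[m]; print(n,len(q),np.percentile(q,[2,50,98],axis=0).round(1).tolist())
z=P[:,2]
rep("jaw top",(z>50)&(z<64)&(C[:,1]>60)&(C[:,1]<170)&(C[:,0]>15))
rep("fixed jaw",(z>50)&(C[:,1]<50)&(C[:,0]>57))
rep("trigger",(z>45)&(C[:,0]<-60)&(C[:,1]>5)); rep("grip",(z>45)&(C[:,0]<-60)&(C[:,1]<5))
# side view cross check of the housing top and orange pieces
c=np.load("side0.npy",allow_pickle=True).item(); S=cloud(c).reshape(-1,3)*1000
m=(abs(S[:,0]-512)<45)&(abs(S[:,1]+364)<42)&(S[:,2]>42)&(S[:,2]<52); print("side housing",cv2.minAreaRect(S[m][:,:2].astype(np.float32)))
Cs=np.array([inv(p,w[:2]) for w in S]); C=Cs; z=S[:,2]
rep("s jaw top",(z>50)&(z<64)&(C[:,1]>60)&(C[:,1]<170)&(C[:,0]>15)&(C[:,0]<130))
rep("s fixed jaw",(z>50)&(z<75)&(C[:,1]<50)&(C[:,1]>-20)&(C[:,0]>57)&(C[:,0]<130))
rep("s trigger",(z>45)&(z<70)&(C[:,0]<-60)&(C[:,0]>-150)&(C[:,1]>5)&(C[:,1]<70));rep("s grip",(z>45)&(z<70)&(C[:,0]<-60)&(C[:,0]>-150)&(C[:,1]>-60)&(C[:,1]<5))
E
```

```text
[5.54626520e+02 7.65784541e+00 1.24956170e-01] 7.15946114246844 [-0.6 -0.8  3.   0.8  0.3 -1.3 -0.   0.4  0.   0.5 -1.   0. ]
pad centre clamp [ 63.97251251 109.9262614 ] trig [-92.43484469  28.18215694]
bedmid [611.51721717  76.28326731] trig grip [471.88522553  24.47683036]
jaw top 297 [[16.2, 106.1], [56.3, 118.5], [92.5, 131.1]]
fixed jaw 128 [[57.6, 5.9], [74.8, 17.0], [92.9, 28.9]]
trigger 109 [[-111.0, 17.4], [-85.7, 26.3], [-61.7, 33.4]]
grip 171 [[-123.7, -25.7], [-92.4, -18.4], [-61.1, -10.3]]
side housing ((513.6934814453125, -363.84429931640625), (38.79090118408203, 58.43946838378906), 11.647773742675781)
s jaw top 221 [[17.7, 106.3], [58.0, 123.6], [95.2, 133.6]]
s fixed jaw 94 [[58.1, 8.0], [76.9, 20.4], [96.4, 29.9]]
s trigger 82 [[-109.6, 20.1], [-84.4, 30.6], [-61.7, 37.1]]
s grip 111 [[-122.1, -21.8], [-91.6, -14.1], [-61.2, -7.1]]
```

Emit:
arm_command(fingers=[-0.5,-0.5,-0.5,-0.5,-0.5,-0.5,-0.5,-0.5], travel=[[0.03,-0.003,0],[0.065,-0.006,0],[0.1,-0.01,0],[0.135,-0.014,0.01],[0.17,-0.018,0.02],[0.205,-0.022,0.03],[0.24,-0.026,0.04],[0.275,-0.03,0.05]], dr=[[0,0,-7],[0,0,-14],[0,0,-21],[0,0,-28],[0,0,-35],[0,0,-42],[0,0,-49],[0,0,-56]])

```text
time: 0.77
tool_pos: [0.3927, -0.4082, 0.1759]
tool_rot: [-3.141, -0.0, 1.239]
contact_force: [0.7, -0.6, 0.2]
opening: 0.0688
grip_force: 0.0
```

```bash
cat >> h.py <<'E'
def delta(x,y,z,yaw):
    from scipy.spatial.transform import Rotation as Ro
    s=observe(); R=Ro.from_euler("xyz",s["tool_rot"]); T=Ro.from_euler("xyz",[np.pi,0,np.radians(yaw)])
    print("t",round(s["time"],2),"pos",s["tool_pos"].round(4),"yaw",np.degrees(s["tool_rot"]).round(2),"F",s["contact_force"].round(2),"open",round(s["opening"],4),"grip",s["grip_force"])
    print("travel mm",(R.inv().apply(np.array([x,y,z])-s["tool_pos"])*1000).round(1),"dr",np.degrees((R.inv()*T).as_rotvec()).round(2))
E
python3 -c "
from h import *
delta(.513,-.364,.10,100)"
```

```text
t 0.77 pos [ 0.3927 -0.4082  0.1759] yaw [-1.7997e+02 -1.0000e-02  7.1010e+01] F [ 0.72 -0.58  0.22] open 0.0688 grip 0.0
travel mm [81.  99.4 75.9] dr [-3.000e-02 -2.000e-02 -2.899e+01]
```

Emit:
arm_command(fingers=[-0.5,-0.5,-0.5,-0.5,-0.5,-0.5,-0.5,-0.5], travel=[[0.016,0.02,0.01],[0.032,0.04,0.025],[0.048,0.06,0.04],[0.064,0.08,0.055],[0.081,0.099,0.076],[0.081,0.099,0.076],[0.081,0.099,0.076],[0.081,0.099,0.076]], dr=[[0,0,-6],[0,0,-12],[0,0,-18],[0,0,-24],[0,0,-29],[0,0,-29],[0,0,-29],[0,0,-29]])

```text
time: 1.43
tool_pos: [0.5112, -0.3659, 0.1007]
tool_rot: [-3.141, -0.0, 1.738]
contact_force: [0.2, -0.8, -0.0]
opening: 0.0689
grip_force: 0.0
```

```bash
python3 -c "
from h import *
delta(.513,-.364,.012,100)"
```

```text
t 1.43 pos [ 0.5112 -0.3659  0.1007] yaw [-1.7996e+02 -1.0000e-02  9.9600e+01] F [ 0.17 -0.83 -0.05] open 0.0689 grip 0.0
travel mm [ 1.5  2.2 88.7] dr [-0.04 -0.01 -0.4 ]
```

Emit:
arm_command(fingers=[-0.5,-0.5,-0.5,-0.5,-0.5,0.4,0.4,0.4], travel=[[0.0015,0.002,0.02],[0.0015,0.002,0.045],[0.0015,0.002,0.07],[0.0015,0.002,0.088],[0.0015,0.002,0.088],[0.0015,0.002,0.088],[0.0015,0.002,0.088],[0.0015,0.002,0.088]], dr=[[0,0,0],[0,0,0],[0,0,0],[0,0,0],[0,0,0],[0,0,0],[0,0,0],[0,0,0]], squeeze=20)

```text
time: 2.1
tool_pos: [0.514, -0.3651, 0.015]
tool_rot: [3.139, 0.003, 1.738]
contact_force: [0.7, 0.4, 0.8]
opening: 0.0534
grip_force: 0.0
```

```bash
python3 -c "
from h import *
delta(.513,-.364,.012,100)"
```

```text
t 2.1 pos [ 0.514  -0.3651  0.015 ] yaw [1.7987e+02 1.7000e-01 9.9610e+01] F [0.69 0.4  0.78] open 0.0534 grip 0.0
travel mm [ 1.3 -0.8  3. ] dr [ 0.13  0.17 -0.39]
```

Emit:
arm_command(fingers=[0.5,0.5,0.5,0.5,0.5,0.5], travel=[[0,0,0],[0,0,0],[0,0,0],[0,0,0],[0,0,0],[0,0,0]], dr=[[0,0,0],[0,0,0],[0,0,0],[0,0,0],[0,0,0],[0,0,0]])

```text
time: 2.6
tool_pos: [0.5136, -0.3644, 0.014]
tool_rot: [3.141, 0.002, 1.739]
contact_force: [-2.2, -0.3, 6.9]
opening: 0.0398
grip_force: 20.0
```

```bash
python3 -c "
from h import *
delta(.513,-.364,.12,98)"
```

```text
t 2.6 pos [ 0.5136 -0.3644  0.014 ] yaw [1.7995e+02 9.0000e-02 9.9660e+01] F [-2.17 -0.33  6.91] open 0.0398 grip 20.0015527009964
travel mm [   0.3   -0.5 -106. ] dr [0.05 0.09 1.66]
```

Emit:
arm_command(fingers=[0.5,0.5,0.5,0.5,0.5,0.5,0.5,0.5], travel=[[0,0,-0.015],[0,0,-0.04],[0,0,-0.07],[0,0,-0.1],[0.03,0,-0.12],[0.065,0,-0.12],[0.1,0,-0.12],[0.135,0,-0.12]], dr=[[0,0,0],[0,0,0],[0,0,0],[0,0,0],[0,0,0],[0,0,0],[0,0,0],[0,0,0]])

```text
time: 3.27
tool_pos: [0.4897, -0.2291, 0.1325]
tool_rot: [-3.141, -0.001, 1.739]
contact_force: [1.1, 0.9, -4.9]
opening: 0.0402
grip_force: 20.0
```

```bash
python3 -c "
from h import *
delta(.6115,.0755,.13,97.2)"
```

```text
t 3.27 pos [ 0.4897 -0.2291  0.1325] yaw [-1.7997e+02 -4.0000e-02  9.9620e+01] F [ 1.14  0.88 -4.88] open 0.0402 grip 19.997570514678955
travel mm [280.  171.    2.6] dr [-0.03 -0.04  2.42]
```

Emit:
arm_command(fingers=[0.5,0.5,0.5,0.5,0.5,0.5,0.5,0.5], travel=[[0.028,0.017,0],[0.056,0.034,0],[0.084,0.051,0],[0.112,0.068,0],[0.14,0.085,0],[0.168,0.102,0],[0.196,0.119,0],[0.224,0.136,0]], dr=[[0,0,0.3],[0,0,0.6],[0,0,0.9],[0,0,1.2],[0,0,1.5],[0,0,1.8],[0,0,2.1],[0,0,2.4]])

```text
time: 3.93
tool_pos: [0.5869, 0.0146, 0.132]
tool_rot: [-3.14, -0.0, 1.697]
contact_force: [0.6, -1.5, -4.7]
opening: 0.0399
grip_force: 20.0
```

```bash
python3 -c "
from h import *
delta(.6115,.0755,.13,97.2)"
```

```text
t 3.93 pos [0.5869 0.0146 0.132 ] yaw [-1.799e+02 -2.000e-02  9.725e+01] F [ 0.64 -1.52 -4.74] open 0.0399 grip 19.99734789133072
travel mm [57.3 32.1  2. ] dr [-0.1  -0.02  0.05]
```

Emit:
arm_command(fingers=[0.5,0.5,0.5,0.5,0.5,0.5], travel=[[0.025,0.014,0],[0.045,0.025,0],[0.056,0.031,0],[0.056,0.031,0],[0.056,0.031,0],[0.056,0.031,0]], dr=[[0,0,0],[0,0,0],[0,0,0],[0,0,0],[0,0,0],[0,0,0]])

```text
time: 4.43
tool_pos: [0.6102, 0.0713, 0.1323]
tool_rot: [-3.14, 0.0, 1.697]
contact_force: [-0.5, -0.4, -4.8]
opening: 0.0398
grip_force: 20.0
```

Run:
```python
from h import *
delta(.6115,.0755,.026,97.2)
a=read_camera("top"); b=read_camera("side")
A=cv2.resize(a["color"][130:250,215:335],(480,480),interpolation=2); 
B=cv2.resize(b["color"][175:275,240:360],(480,400),interpolation=2)
save("over",np.hstack([A[:400,:390],B[:,:400]]))
np.save("side1.npy",b,allow_pickle=True); np.save("top1.npy",a,allow_pickle=True)
```

```text
t 4.43 pos [0.6102 0.0713 0.1323] yaw [-1.7992e+02  2.0000e-02  9.7230e+01] F [-0.48 -0.44 -4.77] open 0.0398 grip 19.998420774936676
travel mm [  4.1   2.  106.3] dr [-0.08  0.02  0.03]
```

View pics/over.png

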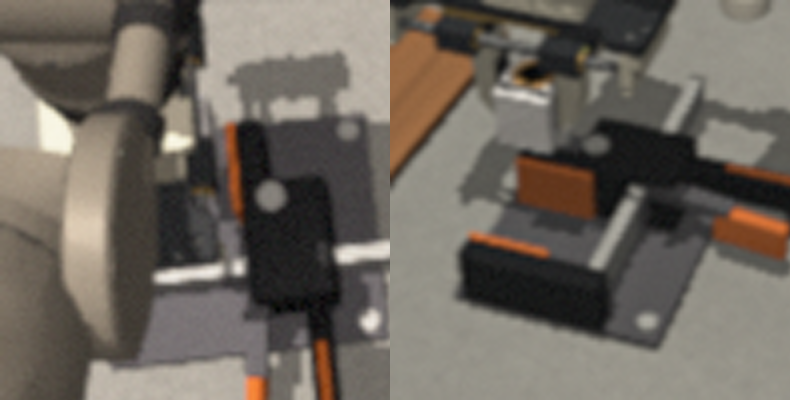

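The housing hangs level over the gap between the jaws (side crop 525,115), with the jaws and bar clear. Lowering it.

Emit:
arm_command(fingers=[0.5,0.5,0.5,0.5,0.5,0.5,0.5,0.5], travel=[[0.003,0.001,0],[0.0055,0.002,0.01],[0.0055,0.002,0.03],[0.0055,0.002,0.055],[0.0055,0.002,0.078],[0.0055,0.002,0.095],[0.0055,0.002,0.102],[0.0055,0.002,0.102]], dr=[[0,0,0],[0,0,0],[0,0,0],[0,0,0],[0,0,0],[0,0,0],[0,0,0],[0,0,0]])

```text
time: 5.2
tool_pos: [0.6106, 0.0779, 0.0283]
tool_rot: [-3.137, -0.0, 1.697]
contact_force: [0.4, -0.4, -4.5]
opening: 0.04
grip_force: 20.0
```

Run:
```python
from h import *
delta(.6115,.077,.0245,97.2)
from pose import inv,p
b=read_camera("side"); S=cloud(b).reshape(-1,3)*1000; C=np.array([inv(p,w[:2]) for w in S])
m=(S[:,2]>50)&(S[:,2]<66)&(C[:,1]>33)&(C[:,1]<100)&(C[:,0]>40)&(C[:,0]<92); print(m.sum(),np.percentile(C[m],[3,50,97],axis=0),np.median(S[m][:,2]))
save("down",cv2.resize(b["color"][175:275,240:360],(480,400),interpolation=2))
```

```text
t 5.2 pos [0.6106 0.0779 0.0283] yaw [-1.7975e+02 -3.0000e-02  9.7240e+01] F [ 0.38 -0.44 -4.47] open 0.04 grip 19.998534321784973
travel mm [-1.   0.8  3.8] dr [-0.25 -0.03  0.04]
163 [[44.27763576 51.33077753]
 [68.46340553 74.34177228]
 [89.38702107 86.96496165]] 59.6982232049339
```

View pics/down.png

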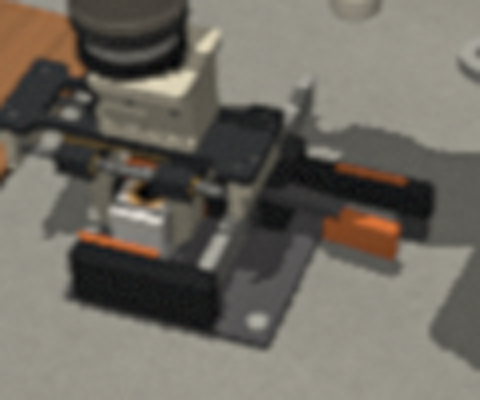

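The housing sits between the jaws (side crop 135,220), with a gap visible to the sliding jaw. Setting it down the last few millimetres.

Emit:
arm_command(fingers=[0.5,0.5,0.5,0.5,0.5], travel=[[0,0,0.001],[0,0,0.002],[0,0,0.003],[0,0,0.004],[0,0,0.004]], dr=[[0,0,0],[0,0,0],[0,0,0],[0,0,0],[0,0,0]])

```text
time: 5.67
tool_pos: [0.6123, 0.078, 0.0271]
tool_rot: [3.141, 0.0, 1.697]
contact_force: [-0.4, 0.1, -3.1]
opening: 0.0403
grip_force: 20.0
```

Emit:
arm_command(fingers=[0.5,0.5,0.5,0.5], travel=[[0,0,0.0005],[0,0,0.001],[0,0,0.001],[0,0,0.001]], dr=[[0,0,0],[0,0,0],[0,0,0],[0,0,0]])

```text
time: 6.0
tool_pos: [0.6121, 0.078, 0.0257]
tool_rot: [-3.142, 0.0, 1.697]
contact_force: [-0.3, -0.7, -4.2]
opening: 0.0397
grip_force: 20.0
```

Emit:
arm_command(fingers=[0.5,0.5,0.5,0.5,0.5], travel=[[0,0,0.0005],[0,0,0.001],[0,0,0.0015],[0,0,0.002],[0,0,0.002]], dr=[[0,0,0],[0,0,0],[0,0,0],[0,0,0],[0,0,0]])

```text
time: 6.42
tool_pos: [0.6121, 0.078, 0.0241]
tool_rot: [3.141, 0.0, 1.697]
contact_force: [-1.7, -0.1, -0.0]
opening: 0.0401
grip_force: 20.0
```

Emit:
arm_command(fingers=[0.05,-0.05,-0.15,-0.3,-0.3,-0.3,-0.3,-0.3], travel=[[0,0,0],[0,0,0],[0,0,0],[0,0,0],[0,0,0],[0,0,-0.01],[0,0,-0.03],[0,0,-0.05]], dr=[[0,0,0],[0,0,0],[0,0,0],[0,0,0],[0,0,0],[0,0,0],[0,0,0],[0,0,0]])

```text
time: 7.08
tool_pos: [0.6117, 0.078, 0.0743]
tool_rot: [-3.14, -0.0, 1.697]
contact_force: [-0.7, 0.4, -0.0]
opening: 0.0595
grip_force: 0.0
```

Run:
```python
from pose import *
g=fwd((-82,95))/1000; print(g); delta(g[0],g[1],.13,97.2)
```

```text
[0.46142589 0.09169738]
t 7.08 pos [0.6117 0.078  0.0743] yaw [-1.7991e+02 -1.0000e-02  9.7250e+01] F [-0.7   0.36 -0.02] open 0.0595 grip 0.0
travel mm [  32.6 -147.4  -55.5] dr [-0.09 -0.01  0.05]
```

Emit:
arm_command(fingers=[-0.3,-0.3,0,0.5,1,1,1,1], travel=[[0,0,-0.02],[0,-0.01,-0.035],[0,-0.035,-0.04],[0,-0.065,-0.04],[0,-0.095,-0.04],[0,-0.125,-0.04],[0,-0.15,-0.04],[0,-0.157,-0.04]], dr=[[0,0,0],[0,0,0],[0,0,5],[0,0,11],[0,0,17],[0,0,23],[0,0,28],[0,0,30]], squeeze=40)

```text
time: 7.75
tool_pos: [0.4525, 0.0581, 0.1143]
tool_rot: [-3.139, 0.001, 1.169]
contact_force: [-0.5, 0.1, 0.9]
opening: 0.0242
grip_force: 0.0
```

Run:
```python
from pose import *
g=fwd((-92,62))/1000; delta(g[0],g[1],.022,67.2)
```

```text
t 7.75 pos [0.4525 0.0581 0.1143] yaw [-1.7987e+02  6.0000e-02  6.7000e+01] F [-0.53  0.05  0.86] open 0.0242 grip 0.0
travel mm [ 0.9  3.2 92.2] dr [-0.13  0.06 -0.2 ]
```

Emit:
arm_command(fingers=[1,1,1,1,1,1,1,1], travel=[[0.001,0.003,0],[0.001,0.003,0.02],[0.001,0.003,0.045],[0.001,0.003,0.07],[0.001,0.003,0.085],[0.001,0.003,0.09],[0.001,0.003,0.09],[0.001,0.003,0.09]], dr=[[0,0,0],[0,0,0],[0,0,0],[0,0,0],[0,0,0],[0,0,0],[0,0,0],[0,0,0]])

```text
time: 8.42
tool_pos: [0.4607, 0.0579, 0.0242]
tool_rot: [3.14, -0.0, 1.174]
contact_force: [-0.1, 0.1, 1.0]
opening: 0.0005
grip_force: 0.0
```

```bash
cat > st.py <<'E'
from pose import *
def st():
    s=observe(); F=s["contact_force"]; q=inv(p,s["tool_pos"][:2]*1000); f=inv([0,0,p[2]],F[:2])
    print("t",round(s["time"],2),"clamp xy",q.round(2),"z",s["tool_pos"][2].round(4),"yaw",np.degrees(s["tool_rot"][2]).round(2),"F clamp",f.round(2),F[2].round(2),"open",round(s["opening"],4))
    y=s["tool_rot"][2]-p[2]; print("10 mm clamp -y in tool mm:",(-10*np.array([np.sin(y),-np.cos(y)])).round(2))
E
python3 - <<'E'
from st import *
st(); b=read_camera("side"); save("trig",cv2.resize(b["color"][165:285,240:380],(700,600),interpolation=2))
S=cloud(b).reshape(-1,3)*1000; C=np.array([inv(p,w[:2]) for w in S]); z=S[:,2]
m=(z>50)&(z<64)&(C[:,1]>34)&(C[:,1]<95)&(C[:,0]>40)&(C[:,0]<95); print("housing?",np.percentile(C[m],[3,50,97],axis=0).round(1),cv2.minAreaRect(C[m].astype(np.float32)))
E
```

```text
t 8.42 clamp xy [-86.94  61.58] z 0.0242 yaw 67.29 F clamp [-0.12  0.1 ] 0.95 open 0.0005
10 mm clamp -y in tool mm: [-8.67  4.98]
housing? [[47.2 36.7]
 [65.1 63. ]
 [84.4 85.9]] ((66.36267852783203, 61.542510986328125), (41.30841827392578, 54.17694854736328), 1.1808127164840698)
```

View pics/trig.png

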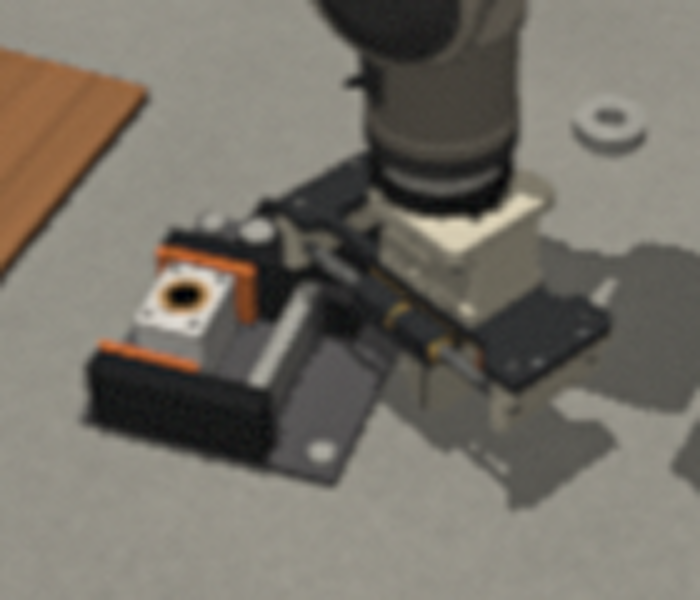

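The housing stands square on the bed, between the fixed jaw's orange face (205,275) and the pad (150,355). The closed fingers are beside the trigger. Feeling for the trigger now.

Emit:
arm_command(fingers=[1,1,1,1,1,1,1,1], travel=[[-0.0034,-0.0038,0.002],[-0.0055,-0.0026,0.002],[-0.0077,-0.0013,0.002],[-0.0098,-0.0001,0.002],[-0.011,0.0007,0.002],[-0.012,0.0013,0.002],[-0.012,0.0013,0.002],[-0.012,0.0013,0.002]], dr=[[0,0,0],[0,0,0],[0,0,0],[0,0,0],[0,0,0],[0,0,0],[0,0,0],[0,0,0]])

```text
time: 9.13
tool_pos: [0.4562, 0.0464, 0.0218]
tool_rot: [3.141, -0.0, 1.174]
contact_force: [0.2, 1.4, 1.2]
opening: 0.0006
grip_force: 1.0
```

```bash
python3 -c "
from st import *
st()"
```

```text
t 9.13 clamp xy [-92.82  50.75] z 0.0218 yaw 67.25 F clamp [0.4  1.37] 1.23 open 0.0006
10 mm clamp -y in tool mm: [-8.67  4.99]
```

Emit:
arm_command(fingers=[1,1,1,1,1,1,1,1], travel=[[-0.0017,0.001,0],[-0.0035,0.002,0],[-0.0052,0.003,0],[-0.0069,0.004,0],[-0.0087,0.005,0],[-0.0104,0.006,0],[-0.0121,0.007,0],[-0.0139,0.008,0]], dr=[[0,0,0],[0,0,0],[0,0,0],[0,0,0],[0,0,0],[0,0,0],[0,0,0],[0,0,0]])

```text
time: 9.8
tool_pos: [0.4564, 0.0312, 0.0215]
tool_rot: [-3.138, 0.0, 1.174]
contact_force: [-4.1, 7.7, 4.3]
opening: 0.0004
grip_force: 4.2
```

```bash
python3 -c "
from st import *
st()"
```

```text
t 9.8 clamp xy [-94.5   35.63] z 0.0215 yaw 67.26 F clamp [-3.14  8.13] 4.32 open 0.0004
10 mm clamp -y in tool mm: [-8.67  4.99]
```

Emit:
arm_command(fingers=[1,1,1,1,1,1,1], travel=[[-0.0017,0.001,0],[-0.0035,0.002,0],[-0.0052,0.003,0],[-0.0069,0.004,0],[-0.0078,0.0045,0],[-0.0087,0.005,0],[-0.0087,0.005,0]], dr=[[0,0,0],[0,0,0],[0,0,0],[0,0,0],[0,0,0],[0,0,0],[0,0,0]])

```text
time: 10.38
tool_pos: [0.4575, 0.0212, 0.0214]
tool_rot: [-3.138, 0.0, 1.174]
contact_force: [-4.6, 6.7, 4.8]
opening: 0.0002
grip_force: 3.9
```

```bash
python3 -c "
from st import *
st()"
```

```text
t 10.38 clamp xy [-94.68  25.51] z 0.0214 yaw 67.25 F clamp [-3.78  7.18] 4.75 open 0.0002
10 mm clamp -y in tool mm: [-8.67  4.99]
```

Emit:
arm_command(fingers=[1,1,1,1,1,1], travel=[[0.0052,-0.003,0],[0.0104,-0.006,0],[0.0156,-0.009,0],[0.0208,-0.012,0],[0.0234,-0.0135,0],[0.0234,-0.0135,0]], dr=[[0,0,0],[0,0,0],[0,0,0],[0,0,0],[0,0,0],[0,0,0]])

```text
time: 10.88
tool_pos: [0.4561, 0.0479, 0.0218]
tool_rot: [3.141, 0.0, 1.175]
contact_force: [0.0, -1.6, -0.6]
opening: -0.0
grip_force: 0.0
```

```bash
cat >> st.py <<'E'
def jaw(n=None):
    st(); c=read_camera("side"); S=cloud(c).reshape(-1,3)*1000; hsv=cv2.cvtColor(c["color"],cv2.COLOR_BGR2HSV).reshape(-1,3)
    C=(S[:,:2]-p[:2])@np.array([[np.cos(p[2]),-np.sin(p[2])],[np.sin(p[2]),np.cos(p[2])]]); z=S[:,2]
    m=(z>50)&(z<64)&(C[:,1]>60)&(C[:,1]<145)&(C[:,0]>15)&(C[:,0]<100)&(hsv[:,2]<70); print("jaw black top y",np.percentile(C[m][:,1],[5,50,95]).round(1),m.sum())
    m=(z>50)&(z<64)&(C[:,1]>33)&(C[:,1]<95)&(C[:,0]>40)&(C[:,0]<95)&(hsv[:,1]<60)&(hsv[:,2]>110); print("housing y",np.percentile(C[m],[3,50,97],axis=0).round(1).tolist())
    if n: save(n,cv2.resize(c["color"][165:285,240:380],(700,600),interpolation=2))
E
python3 -c "
from st import *
jaw()"
```

```text
t 10.88 clamp xy [-92.72  52.19] z 0.0218 yaw 67.33 F clamp [-0.19 -1.57] -0.58 open -0.0
10 mm clamp -y in tool mm: [-8.67  4.97]
jaw black top y [107.5 118.2 124.8] 169
housing y [[46.7, 36.5], [63.8, 69.7], [84.9, 86.2]]
```

Emit:
arm_command(fingers=[1,1,1,1,1,1,1,1], travel=[[-0.003,0.0017,0],[-0.0061,0.0035,0],[-0.0095,0.0055,0],[-0.013,0.0075,0],[-0.0165,0.0095,0],[-0.02,0.0115,0],[-0.0225,0.013,0],[-0.0238,0.0137,0]], dr=[[0,0,0],[0,0,0],[0,0,0],[0,0,0],[0,0,0],[0,0,0],[0,0,0],[0,0,0]])

```text
time: 11.6
tool_pos: [0.4579, 0.0201, 0.0214]
tool_rot: [-3.138, 0.0, 1.173]
contact_force: [-3.4, 7.3, 2.6]
opening: 0.0004
grip_force: 4.2
```

```bash
python3 -c "
from st import *
st()"
```

```text
t 11.6 clamp xy [-94.43  24.42] z 0.0214 yaw 67.2 F clamp [-2.43  7.62] 2.61 open 0.0004
10 mm clamp -y in tool mm: [-8.66  4.99]
```

Emit:
arm_command(fingers=[1,1,1,1,1,1], travel=[[0.0052,-0.003,0],[0.0104,-0.006,0],[0.0156,-0.009,0],[0.0208,-0.012,0],[0.0234,-0.0135,0],[0.0234,-0.0135,0]], dr=[[0,0,0],[0,0,0],[0,0,0],[0,0,0],[0,0,0],[0,0,0]])

```text
time: 12.1
tool_pos: [0.4562, 0.0474, 0.0218]
tool_rot: [3.141, 0.0, 1.175]
contact_force: [-0.5, -0.0, -0.1]
opening: 0.0007
grip_force: 0.0
```

Run:
```python
import st
from st import *
jaw("s2")
st.read_camera=lambda n:np.load(n+"0.npy",allow_pickle=True).item()
jaw()
```

```text
t 12.1 clamp xy [-92.69  51.72] z 0.0218 yaw 67.33 F clamp [-0.47  0.03] -0.12 open 0.0007
10 mm clamp -y in tool mm: [-8.68  4.97]
jaw black top y [100.3 113.1 119.9] 175
housing y [[46.9, 35.9], [64.2, 70.5], [85.1, 86.0]]
t 12.15 clamp xy [-92.79  51.43] z 0.0218 yaw 67.32 F clamp [0.21 0.17] -0.87 open 0.0004
10 mm clamp -y in tool mm: [-8.67  4.98]
jaw black top y [100.3 112.7 119. ] 172
housing y [[47.4, 35.8], [65.0, 69.0], [84.5, 86.1]]
```

View pics/s2.png

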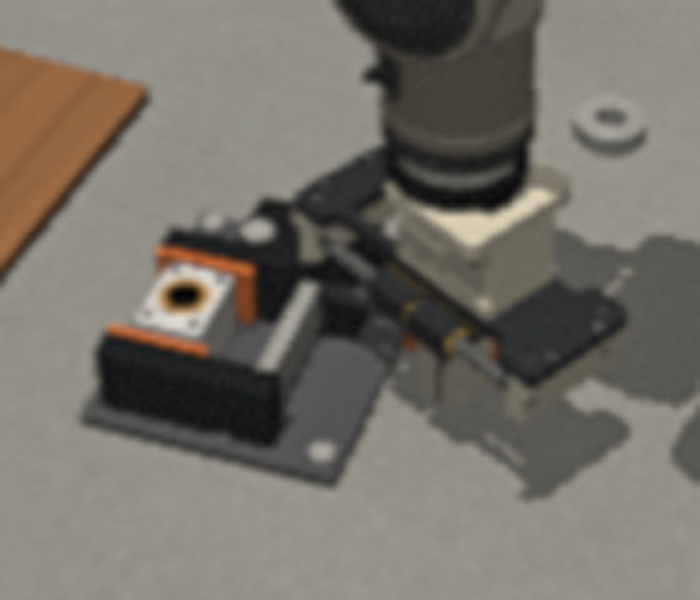

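The side picture shows the sliding jaw closed by about 11 mm over two strokes (pad 155,340), with the housing still upright at (190,310). Each stroke moves the jaw about 5 mm, so roughly 14 mm is left. Next is the third stroke.

Emit:
arm_command(fingers=[1,1,1,1,1,1,1,1], travel=[[-0.003,0.0017,0],[-0.0061,0.0035,0],[-0.0095,0.0055,0],[-0.013,0.0075,0],[-0.0165,0.0095,0],[-0.02,0.0115,0],[-0.0225,0.013,0],[-0.0236,0.0136,0]], dr=[[0,0,0],[0,0,0],[0,0,0],[0,0,0],[0,0,0],[0,0,0],[0,0,0],[0,0,0]])

```text
time: 12.87
tool_pos: [0.458, 0.0199, 0.0215]
tool_rot: [-3.139, 0.0, 1.173]
contact_force: [-3.2, 7.5, 2.9]
opening: 0.0005
grip_force: 4.1
```

```bash
python3 -c "
from st import *
st()"
```

```text
t 12.87 clamp xy [-94.31  24.14] z 0.0215 yaw 67.21 F clamp [-2.22  7.8 ] 2.94 open 0.0005
10 mm clamp -y in tool mm: [-8.66  4.99]
```

Emit:
arm_command(fingers=[1,1,1,1,1,1], travel=[[0.0052,-0.003,0],[0.0104,-0.006,0],[0.0156,-0.009,0],[0.0208,-0.012,0],[0.0234,-0.0135,0],[0.0234,-0.0135,0]], dr=[[0,0,0],[0,0,0],[0,0,0],[0,0,0],[0,0,0],[0,0,0]])

```text
time: 13.37
tool_pos: [0.4562, 0.0472, 0.0218]
tool_rot: [3.141, 0.0, 1.175]
contact_force: [1.0, 0.2, -0.7]
opening: 0.0006
grip_force: 0.0
```

Run:
```python
from st import *
jaw()
```

```text
t 13.37 clamp xy [-92.68  51.54] z 0.0218 yaw 67.33 F clamp [1.04 0.04] -0.65 open 0.0006
10 mm clamp -y in tool mm: [-8.67  4.97]
jaw black top y [ 94.4 107.3 114.5] 171
housing y [[47.3, 35.6], [65.0, 65.5], [85.4, 84.9]]
```

Emit:
arm_command(fingers=[1,1,1,1,1,1,1,1], travel=[[-0.003,0.0017,0],[-0.0061,0.0035,0],[-0.0087,0.005,0],[-0.0113,0.0065,0],[-0.0139,0.008,0],[-0.0156,0.009,0],[-0.0165,0.0095,0],[-0.0173,0.01,0]], dr=[[0,0,0],[0,0,0],[0,0,0],[0,0,0],[0,0,0],[0,0,0],[0,0,0],[0,0,0]])

```text
time: 14.08
tool_pos: [0.4571, 0.0272, 0.0215]
tool_rot: [-3.138, -0.0, 1.173]
contact_force: [-4.2, 8.4, 3.5]
opening: 0.0006
grip_force: 4.4
```

```bash
python3 -c "
from st import *
st()"
```

```text
t 14.08 clamp xy [-94.28  31.54] z 0.0215 yaw 67.21 F clamp [-3.11  8.87] 3.51 open 0.0006
10 mm clamp -y in tool mm: [-8.66  4.99]
```

Emit:
arm_command(fingers=[1,1,1,1,1], travel=[[-0.0013,0.0008,0],[-0.0026,0.0015,0],[-0.0039,0.0023,0],[-0.0052,0.003,0],[-0.006,0.0034,0]], dr=[[0,0,0],[0,0,0],[0,0,0],[0,0,0],[0,0,0]])

```text
time: 14.5
tool_pos: [0.4579, 0.0204, 0.0215]
tool_rot: [-3.138, -0.0, 1.173]
contact_force: [-3.7, 8.8, 2.9]
opening: 0.0002
grip_force: 4.6
```

```bash
python3 -c "
from st import *
st()"
```

```text
t 14.5 clamp xy [-94.37  24.7 ] z 0.0215 yaw 67.21 F clamp [-2.58  9.17] 2.91 open 0.0002
10 mm clamp -y in tool mm: [-8.66  4.99]
```

Emit:
arm_command(fingers=[1,1,1,1,1,1], travel=[[0.0052,-0.003,0],[0.0104,-0.006,0],[0.0156,-0.009,0],[0.0208,-0.012,0],[0.0234,-0.0135,0],[0.0234,-0.0135,0]], dr=[[0,0,0],[0,0,0],[0,0,0],[0,0,0],[0,0,0],[0,0,0]])

```text
time: 15.0
tool_pos: [0.4562, 0.0473, 0.0218]
tool_rot: [3.141, 0.0, 1.175]
contact_force: [-0.4, -0.5, 0.1]
opening: 0.0005
grip_force: 0.0
```

Run:
```python
from st import *
jaw("s4")
```

```text
t 15.0 clamp xy [-92.74  51.57] z 0.0218 yaw 67.32 F clamp [-0.46 -0.42] 0.13 open 0.0005
10 mm clamp -y in tool mm: [-8.67  4.98]
jaw black top y [ 92.5 103.7 109.7] 168
housing y [[46.4, 34.3], [63.4, 63.3], [85.5, 79.9]]
```

View pics/s4.png

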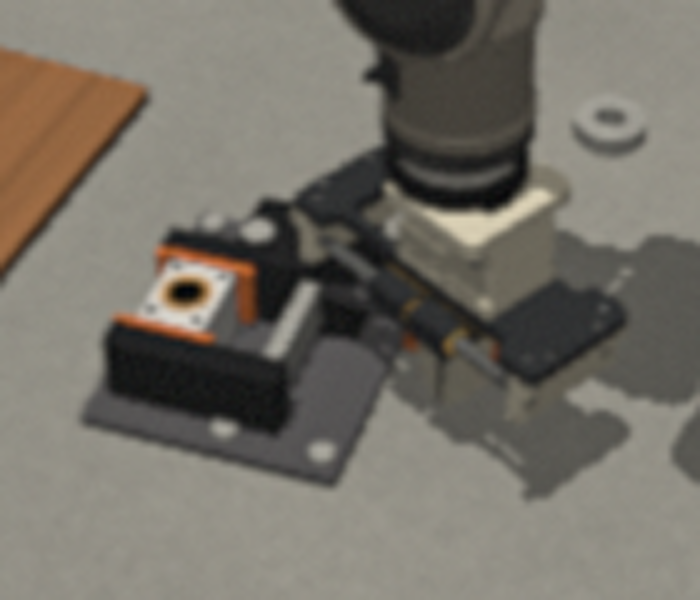

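The pad (165,330) is now against the housing, and the housing is close to the fixed jaw. Continuing with fine steps and watching the force.

Emit:
arm_command(fingers=[1,1,1,1,1,1,1,1], travel=[[-0.003,0.0017,0],[-0.0061,0.0035,0],[-0.0087,0.005,0],[-0.0113,0.0065,0],[-0.0139,0.008,0],[-0.0147,0.0085,0],[-0.0152,0.0088,0],[-0.0156,0.009,0]], dr=[[0,0,0],[0,0,0],[0,0,0],[0,0,0],[0,0,0],[0,0,0],[0,0,0],[0,0,0]])

```text
time: 15.72
tool_pos: [0.4568, 0.0295, 0.0215]
tool_rot: [-3.138, -0.0, 1.173]
contact_force: [-4.2, 10.5, 4.2]
opening: 0.0
grip_force: 5.6
```

```bash
python3 -c "
from st import *
st()"
```

```text
t 15.72 clamp xy [-94.35  33.91] z 0.0215 yaw 67.2 F clamp [-2.82 10.91] 4.17 open 0.0
10 mm clamp -y in tool mm: [-8.66  4.99]
```

Emit:
arm_command(fingers=[1,1,1], travel=[[-0.0004,0.0003,0],[-0.0009,0.0005,0],[-0.0013,0.0008,0]], dr=[[0,0,0],[0,0,0],[0,0,0]])

```text
time: 15.97
tool_pos: [0.4568, 0.0284, 0.0215]
tool_rot: [-3.138, -0.001, 1.173]
contact_force: [-3.6, 13.0, 4.0]
opening: 0.0003
grip_force: 6.7
```

```bash
python3 -c "
from st import *
st()"
```

```text
t 15.97 clamp xy [-94.44  32.79] z 0.0215 yaw 67.21 F clamp [-1.91 13.3 ] 3.98 open 0.0003
10 mm clamp -y in tool mm: [-8.66  4.99]
```

The trigger is stiffening: 8.9, then 10.9, then 13.3 N. One last small squeeze.

Emit:
arm_command(fingers=[1,1], travel=[[-0.0003,0.0002,0],[-0.0005,0.0003,0]], dr=[[0,0,0],[0,0,0]])

```text
time: 16.13
tool_pos: [0.4569, 0.028, 0.0215]
tool_rot: [-3.138, -0.001, 1.173]
contact_force: [-3.4, 13.2, 4.6]
opening: 0.0003
grip_force: 7.0
```

```bash
python3 -c "
from st import *
st()"
```

```text
t 16.13 clamp xy [-94.47  32.36] z 0.0215 yaw 67.21 F clamp [-1.69 13.52] 4.57 open 0.0003
10 mm clamp -y in tool mm: [-8.66  4.99]
```

Emit:
arm_command(fingers=[1,1], travel=[[-0.0003,0.0002,0],[-0.0005,0.0003,0]], dr=[[0,0,0],[0,0,0]])

```text
time: 16.3
tool_pos: [0.4569, 0.0276, 0.0215]
tool_rot: [-3.138, -0.001, 1.173]
contact_force: [-3.8, 12.6, 2.9]
opening: 0.0002
grip_force: 6.5
```

```bash
python3 -c "
from st import *
st()"
```

```text
t 16.3 clamp xy [-94.5   31.93] z 0.0215 yaw 67.21 F clamp [-2.19 12.94] 2.93 open 0.0002
10 mm clamp -y in tool mm: [-8.66  4.99]
```

Emit:
arm_command(fingers=[1,1], travel=[[-0.0003,0.0001,0],[-0.0004,0.0003,0]], dr=[[0,0,0],[0,0,0]])

```text
time: 16.47
tool_pos: [0.457, 0.0269, 0.0215]
tool_rot: [-3.138, -0.001, 1.173]
contact_force: [-3.8, 14.4, 4.1]
opening: 0.0003
grip_force: 6.8
```

```bash
python3 -c "
from st import *
jaw()"
```

```text
t 16.47 clamp xy [-94.41  31.29] z 0.0215 yaw 67.21 F clamp [-2.01 14.8 ] 4.08 open 0.0003
10 mm clamp -y in tool mm: [-8.66  4.99]
jaw black top y [ 91.2 101.8 107.8] 165
housing y [[46.6, 34.1], [62.2, 61.2], [84.6, 80.5]]
```

Run:
```python
from st import *
a=[]
for i in range(8):
    c=read_camera("side" if i<7 else "top"); s=observe(); a.append([*inv([0,0,p[2]],s["contact_force"][:2]),s["grip_force"],inv(p,s["tool_pos"][:2]*1000)[1]])
a=np.array(a); print(a.round(2)); print(a.mean(0),a.std(0))
A=cv2.resize(c["color"][145:225,225:325],(500,400),interpolation=2); save("t5",A)
```

```text
[[-3.64 13.43  6.76 31.31]
 [-2.99 13.71  6.75 31.31]
 [-3.18 13.86  6.75 31.31]
 [-3.37 13.31  6.75 31.3 ]
 [-3.77 13.52  6.75 31.3 ]
 [-3.42 13.94  6.75 31.31]
 [-3.15 12.95  6.75 31.31]
 [-3.19 13.    6.75 31.33]]
[-3.33796652 13.46495614  6.74939738 31.30989506] [0.24642319 0.34389401 0.00558541 0.008425  ]
```

View pics/t5.png

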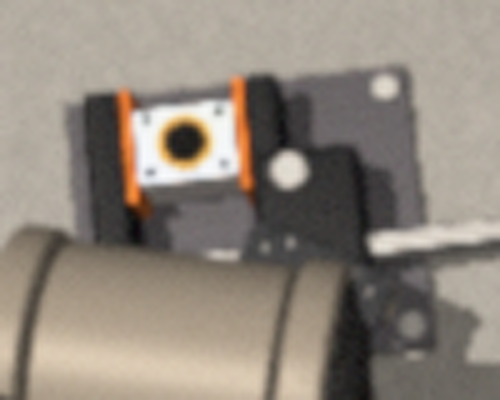

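Both orange faces touch the housing (bore at 184,142; faces at 128 and 244). The force ratio to free travel is about 1.6, which means firm. I'll release the trigger and check the jaw.

Emit:
arm_command(fingers=[1,1,1,1,1,1], travel=[[0.003,-0.0017,0],[0.007,-0.004,0],[0.0121,-0.007,0],[0.0165,-0.0095,0],[0.0177,-0.0101,0],[0.0177,-0.0101,0]], dr=[[0,0,0],[0,0,0],[0,0,0],[0,0,0],[0,0,0],[0,0,0]])

```text
time: 17.42
tool_pos: [0.4568, 0.0463, 0.0218]
tool_rot: [3.14, -0.0, 1.174]
contact_force: [0.2, 3.1, -0.2]
opening: 0.0
grip_force: 1.3
```

Run:
```python
from st import *
jaw()
c=read_camera("top"); im=c["color"]; hsv=cv2.cvtColor(im,cv2.COLOR_BGR2HSV)
P=cloud(c)*1000; u,v=np.meshgrid(np.arange(640),np.arange(400)); sl=(slice(145,200),slice(225,300))
W=np.array([[inv(p,onplane(c,a,b,.056)[:2]*1000) for a in range(225,300)] for b in range(145,200)])
h=hsv[sl]
white=(h[...,1]<70)&(h[...,2]>170)&(W[...,0]>40)&(W[...,0]<92)&(W[...,1]>25)&(W[...,1]<92)
print("white",np.percentile(W[white],[1,50,99],axis=0).round(1).tolist(),cv2.minAreaRect(W[white].astype(np.float32)))
dark=(h[...,2]<70)&(abs(W[...,0]-65)<13)&(abs(W[...,1]-58)<13); print("bore",W[dark].mean(0),dark.sum())
o=(h[...,0]>3)&(h[...,0]<18)&(h[...,1]>150)&(h[...,2]>110)&(W[...,0]>30)
for lo,hi in((15,40),(75,100)):
    m=o&(W[...,1]>lo)&(W[...,1]<hi); print("orange",W[m].mean(0),np.percentile(W[m][:,1],[5,95]),m.sum())
```

```text
t 17.42 clamp xy [-92.26  50.49] z 0.0218 yaw 67.29 F clamp [0.6  3.07] -0.22 open 0.0
10 mm clamp -y in tool mm: [-8.67  4.98]
jaw black top y [ 90.7 102.4 108.2] 161
housing y [[46.7, 34.7], [62.8, 62.9], [85.3, 78.8]]
white [[43.9, 31.1], [63.0, 56.8], [84.1, 82.7]] ((64.05043029785156, 56.92206573486328), (40.96284103393555, 52.183876037597656), 0.6584049463272095)
bore [64.58994344 56.93456004] 27
orange [63.81983484 27.03948288] [24.49793147 29.75610008] 51
orange [64.25166319 86.68352633] [83.32294538 89.61354191] 54
```

Bore-to-face distances are symmetric (29.9 and 29.7 mm), so both jaws look in contact. A gentle re-squeeze will confirm it, because it should turn stiff straight after the free play.

Emit:
arm_command(fingers=[1,1,1,1,1,1,1,1], travel=[[-0.003,0.0017,0],[-0.0061,0.0035,0],[-0.0087,0.005,0],[-0.0104,0.006,0],[-0.0113,0.0065,0],[-0.0117,0.0067,0],[-0.0117,0.0067,0],[-0.0117,0.0067,0]], dr=[[0,0,0],[0,0,0],[0,0,0],[0,0,0],[0,0,0],[0,0,0],[0,0,0],[0,0,0]])

```text
time: 18.18
tool_pos: [0.4576, 0.0326, 0.0216]
tool_rot: [-3.141, 0.0, 1.174]
contact_force: [-2.6, 2.3, 0.5]
opening: 0.0006
grip_force: 1.5
```

```bash
cat >> st.py <<'E'
def avg(n=4):
    a=[]
    for i in range(n):
        read_camera("side"); s=observe(); a.append([*inv([0,0,p[2]],s["contact_force"][:2]),s["grip_force"],inv(p,s["tool_pos"][:2]*1000)[1]])
    print("Fx,Fy,pad,y",np.mean(a,0).round(2),round(s["time"],2))
E
python3 -c "
from st import *
avg()"
```

```text
Fx,Fy,pad,y [-2.07  2.88  1.54 36.9 ] 18.38
```

Emit:
arm_command(fingers=[1,1], travel=[[-0.0005,0.0003,0],[-0.0009,0.0005,0]], dr=[[0,0,0],[0,0,0]])

```text
time: 18.55
tool_pos: [0.4578, 0.0317, 0.0216]
tool_rot: [-3.141, 0.0, 1.174]
contact_force: [-2.9, 4.3, 1.1]
opening: 0.0003
grip_force: 2.4
```

```bash
python3 -c "
from st import *
avg()"
```

```text
Fx,Fy,pad,y [-2.24  4.87  2.33 35.95] 18.75
```

Emit:
arm_command(fingers=[1,1], travel=[[-0.0004,0.0002,0],[-0.0007,0.0004,0]], dr=[[0,0,0],[0,0,0]])

```text
time: 18.92
tool_pos: [0.4578, 0.0311, 0.0216]
tool_rot: [-3.141, -0.0, 1.174]
contact_force: [-3.3, 5.9, -0.0]
opening: 0.0006
grip_force: 3.3
```

```bash
python3 -c "
from st import *
avg(3)"
```

```text
Fx,Fy,pad,y [-1.84  6.64  3.16 35.39] 19.07
```

Emit:
arm_command(fingers=[1,1], travel=[[-0.0004,0.0002,0],[-0.0006,0.0004,0]], dr=[[0,0,0],[0,0,0]])

```text
time: 19.23
tool_pos: [0.4578, 0.0306, 0.0216]
tool_rot: [-3.141, -0.0, 1.174]
contact_force: [-2.4, 7.9, -0.6]
opening: 0.0005
grip_force: 4.1
```

```bash
python3 -c "
from st import *
avg(3)"
```

```text
Fx,Fy,pad,y [-2.92  8.38  3.95 34.92] 19.38
```

Emit:
arm_command(fingers=[1,1,1,1], travel=[[-0.0004,0.0002,0],[-0.0008,0.0004,0],[-0.0011,0.0006,0],[-0.0013,0.0008,0]], dr=[[0,0,0],[0,0,0],[0,0,0],[0,0,0]])

```text
time: 19.72
tool_pos: [0.4578, 0.0297, 0.0216]
tool_rot: [-3.14, -0.001, 1.174]
contact_force: [-3.7, 11.3, 1.5]
opening: 0.0003
grip_force: 5.9
```

```bash
python3 -c "
from st import *
avg(3)"
```

```text
Fx,Fy,pad,y [-2.1  12.09  5.76 33.96] 19.87
```

Emit:
arm_command(fingers=[1,1], travel=[[-0.0002,0.0001,0],[-0.0004,0.0003,0]], dr=[[0,0,0],[0,0,0]])

```text
time: 20.03
tool_pos: [0.4579, 0.0292, 0.0216]
tool_rot: [-3.14, -0.001, 1.174]
contact_force: [-4.2, 10.6, 0.6]
opening: 0.0002
grip_force: 5.2
```

```bash
python3 -c "
from st import *
avg(3)"
```

```text
Fx,Fy,pad,y [-2.24  9.89  5.16 33.35] 20.18
```

The force dropped from 12.1 to 9.9 N, so the housing was still slipping towards the fixed jaw. Continuing in fine steps.

Emit:
arm_command(fingers=[1,1], travel=[[-0.0003,0.0002,0],[-0.0006,0.0004,0]], dr=[[0,0,0],[0,0,0]])

```text
time: 20.35
tool_pos: [0.458, 0.0285, 0.0216]
tool_rot: [-3.14, -0.001, 1.174]
contact_force: [-4.5, 10.9, 1.2]
opening: 0.0005
grip_force: 5.8
```

```bash
python3 -c "
from st import *
avg(3)"
```

```text
Fx,Fy,pad,y [-2.36 11.27  5.64 32.75] 20.5
```

Emit:
arm_command(fingers=[1,1], travel=[[-0.0003,0.0002,0],[-0.0006,0.0004,0]], dr=[[0,0,0],[0,0,0]])

```text
time: 20.67
tool_pos: [0.458, 0.028, 0.0216]
tool_rot: [-3.139, -0.001, 1.174]
contact_force: [-3.7, 11.4, 1.9]
opening: 0.0007
grip_force: 6.3
```

```bash
python3 -c "
from st import *
avg(3)"
```

```text
Fx,Fy,pad,y [-2.39 11.69  6.16 32.18] 20.82
```

Emit:
arm_command(fingers=[1,1], travel=[[-0.0003,0.0002,0],[-0.0006,0.0004,0]], dr=[[0,0,0],[0,0,0]])

```text
time: 20.98
tool_pos: [0.458, 0.0274, 0.0216]
tool_rot: [-3.139, -0.001, 1.174]
contact_force: [-3.7, 12.6, 1.9]
opening: 0.0004
grip_force: 6.8
```

```bash
python3 -c "
from st import *
avg(3)"
```

```text
Fx,Fy,pad,y [-2.97 12.8   6.68 31.63] 21.13
```

Emit:
arm_command(fingers=[1,1], travel=[[-0.0002,0.0001,0],[-0.0004,0.0003,0]], dr=[[0,0,0],[0,0,0]])

```text
time: 21.3
tool_pos: [0.4581, 0.027, 0.0216]
tool_rot: [-3.139, -0.001, 1.174]
contact_force: [-4.2, 13.4, 2.1]
opening: 0.0009
grip_force: 7.2
```

```bash
python3 -c "
from st import *
avg(3)"
```

```text
Fx,Fy,pad,y [-2.55 14.21  7.05 31.28] 21.45
```

The force now rises steadily: 11.7, 12.8, then 14.2 N. The trigger is clearly stiffer and the grip is firm, so I'm stopping here. Releasing, then backing away upward.

Emit:
arm_command(fingers=[1,1,1,1,1,1,1,1], travel=[[0.003,-0.0017,0],[0.007,-0.004,0],[0.0121,-0.007,0],[0.0173,-0.01,0],[0.0225,-0.013,0],[0.026,-0.015,0],[0.026,-0.015,-0.01],[0.026,-0.015,-0.03]], dr=[[0,0,0],[0,0,0],[0,0,0],[0,0,0],[0,0,0],[0,0,0],[0,0,0],[0,0,0]])

```text
time: 22.12
tool_pos: [0.4541, 0.0555, 0.0506]
tool_rot: [-3.138, 0.002, 1.174]
contact_force: [-0.0, -0.6, 0.0]
opening: 0.0007
grip_force: 0.0
```

Emit:
arm_command(fingers=[1,1,1,1,1,1,1,1], travel=[[0,0,-0.02],[0,0,-0.05],[0,0,-0.08],[-0.01,-0.02,-0.1],[-0.02,-0.03,-0.11],[-0.02,-0.04,-0.11],[-0.02,-0.04,-0.11],[-0.02,-0.04,-0.11]], dr=[[0,0,0],[0,0,0],[0,0,0],[0,0,0],[0,0,0],[0,0,0],[0,0,0],[0,0,0]])

```text
time: 22.78
tool_pos: [0.4106, 0.0526, 0.1612]
tool_rot: [-3.142, 0.0, 1.174]
contact_force: [-0.0, -0.6, 0.4]
opening: 0.0002
grip_force: 0.0
```

```bash
python3 -c "
from st import *
jaw('end')"
```

```text
t 22.78 clamp xy [-137.28   62.51] z 0.1612 yaw 67.27 F clamp [-0.09 -0.55] 0.37 open 0.0002
10 mm clamp -y in tool mm: [-8.67  4.98]
jaw black top y [ 91.6 101.8 108. ] 161
housing y [[47.1, 34.4], [64.1, 62.4], [84.8, 80.2]]
```

View pics/end.png

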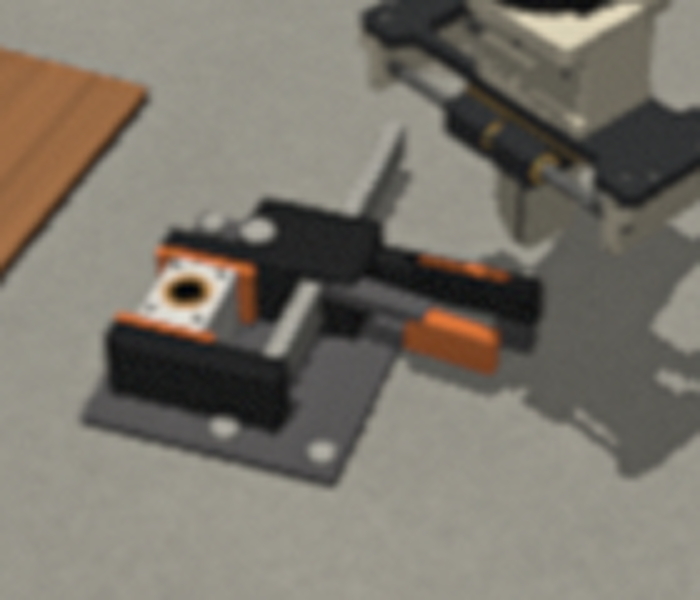

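The housing stands upright between both orange faces (190,295), the trigger is sprung back (455,340), and the arm is clear. Handing in.

```bash
python3 -c "
from cell import *
print(hand_in())"
```

```text
the job is handed in; nothing more can be done
None
```

The housing stands upright in the clamp, gripped firmly after six trigger strokes (last squeeze stopped at about 14 N), with the trigger let go; the job was handed in at about 23 s, but the hand-in gave no verdict.

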